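# Clamp the order pad to the pass

## Robot

A 7-joint arm with a two-finger parallel gripper is mounted at the origin on a cart in front of the work surface, level with it; the furniture and walls round the work are solid. World frame = base frame: x ahead of the robot, y to its left, z up, the work surface at z = 0. Lengths are in m, angles in rad, forces in N, time in s.
With the tool pointing down it reaches from about 0.4 to 0.925 m from the base axis. Payload 5.6 kg.
Tool frame: the origin (TCP) lies at the centre of the arm's flange, where the gripper is bolted on; the fingertips stand 173 mm ahead of it and the grasp point (between the pads) lies 155 mm ahead of it (env.grip_depth is the distance from the TCP to the grasp point, in m); z points along the fingers, y is the direction in which the jaws open and shut (so a half turn about z gives the same grasp; the last joint's range is limited). The gripper opens to 85 mm and grips with 20 to 120 N. Pads are 22 mm wide; open, the fingers measure 114 mm over their backs; the gripper's body (76 mm by 85 mm) begins 54 mm behind the grasp point. The pads swing forward as they close: fully open they stand 13 mm farther back than shut.
Start: joints at [1.216, 0.468, -0.012, 1.603, 0.006, 1.071, -0.056], TCP at [0.199, -0.619, 0.405] pointing down, gripper open.
Joint ranges: [-2.53, 2.53], [-0.31, 2.02], [-1.57, 1.55], [0.28, 2.44], [-1.29, 4.43], [0.15, 1.84], [-2.92, 2.92]. Speed limits (rad/s): [2.57, 2.57, 3.14, 3.14, 3.14, 3.14, 3.14].

## Interface

Orientations are given as a unit quaternion [w, x, y, z].
In Python, from bench import telemetry, get_image, camera_params, ticket, env gives the robot as it stands. The module is installed in compiled form; this text tells all that it offers.
- The arm moves only by the shell command python3 -m jog 'ROWS'. ROWS is JSON, one flat list of numbers, 7 for each row, row after row: the finger opening in mm, from 0 to 85.4, then the shift along the tool's x, y, z in mm, then the turn, a rotation vector about the tool's x, y, z in rad. A call has 1 to 10 rows; each row is the pose to reach, as a shift and turn from the pose commanded when the call began, along the tool's axes at that moment; what a row does not reach only later rows make up. A row lasts 1/12 s, in which the tool goes at most 41.7 mm and 7.16 degrees, less where a joint would pass 70% of its speed; a pose out of reach is approached as far as the arm can. A call with a gripper value outside its range is refused whole. The fingers move at their own pace and stop on an object; the grip force is fixed at half the most. Time passes only in rows, so rows that repeat a pose let the fingers close. It gives the time, the measured TCP pose, the force and the opening at its end, in the units of the state.
- telemetry.get_state(): the state, without advancing time (a new reading comes with each control period).
- get_image(name): name is "scene" or "top" or "wrist"; returns (picture, depth): 480x640x3 uint8, red, green, blue; 480x640 float32, m along the optical axis (not along the pixel's ray), 0 where there is no reading.
- camera_params(name): a dict with "fx", "fy", "cx", "cy" (pixels), "k1" (the pictures are not rectified: a ray, as slopes to the right and down, at radius r is drawn at 1 + k1 r^2 times it, then the intrinsics apply), "extrinsics" (4x4, takes a point from camera to world coordinates). Camera axes: x right, y up, looking along -z (the intrinsics and any distortion apply to the point x, -y, -z); pixel columns grow to the right and rows downward; lengths in m; the calibration is good to about 2 mm. A picture is of the moment at which its call begins: read the wrist's pose just before it. camera_params takes no time and is no camera call; for the wrist camera it gives the pose at the moment of the call.
- ticket.job_done(): hands the job in, once; it reports no verdict.
The state is a dict: "time_s": time; "q": joint angles; "joint_vel": joint speeds; "tau": joint torques, N m; "tool_pos": TCP position; "tcp_rot": TCP orientation; "ft_force": force on the tool from outside, world axes, zero at the start; "wrist_torque": the same for the moment, N m; "width": opening from 0.0 (shut) to 1.0 (fully open).
Only numpy, scipy, OpenCV 4.12 (cv2) and the standard library are available. Lean on these libraries where they do the work, as an engineer would, in place of code of your own. Each camera call takes 0.05 s, during which the arm holds its last target. There are 200 camera calls.

## Task

One of the two screw clamps has the order pad lying under its rubber foot: turn that clamp's red T-handle clockwise until the foot meets the pad, then snug it up so that the pad is held firmly but not crushed, and let go. Leave the pad where it lies and leave the empty clamp alone.

Things in the scene. Friction and masses are not known exactly. Their poses are not given: they have to be found in the camera images.
- pad_grip (a point): Middle of the red T-handle bar on the clamp with the order pad: bar 74 mm along x, 14 mm along y, 24 mm high, level, about 116 mm above the table, on the vertical spindle's axis; nothing near it is above 79 mm. Clockwise from above lowers handle and foot 4.8 mm per rad. Thread friction 0.15 N m; stays where left. Starts 0 to 0.6 rad from fully open, ends at 2.2.
- foot: Black rubber foot under that spindle, 30 mm across, 18 mm high; origin: centre of its underside. In the air it is 94.8 mm below the bar's middle and starts about 1.2 to 4.3 mm above the pad. On the pad it is squeezed up like a spring of 8 N per mm (6 mm at most): 10 to 20 N, so 0.3 to 0.6 rad of handle past first touch, is snug; over 30 N crushes.
- order_pad: Loose white order pad, 141 x 75 x 9 mm (x, y, z), lying flat on the clamp's 150 x 100 x 8 mm steel base with its far end under the foot; origin at the centre of its underside, its top 9 mm above that.
- spare_handle (a joint): Handle angle (rad, clockwise positive) of the other clamp: same make, same red handle, nothing under its foot. It starts at 0 and must stay there.

How it is judged:
At the end, for the whole second after the job is handed in: The rubber foot presses on the order pad with 5 to 30 N, the pad is at rest within 15 mm of where it lay, and the empty clamp's handle is within 0.2 rad of its start (contact force between foot and order_pad between 5 and 30 N and distance of order_pad from where it was at the start of the episode below 0.015 m and linear speed of order_pad below 0.02 m/s and value of joint spare_handle below 0.2 rad); the robot touches nothing.
It fails at once if the empty clamp's handle is turned by more than 0.2 rad (value of joint spare_handle above 0.2 rad).
It fails at once if the pad is crushed: the foot presses on it with over 45 N (contact force between foot and order_pad above 45 N).
It also fails if it takes over 32 s, if anything falls off the work surface, if the arm or the gripper's body presses on something with over 40 N, if the wrist force passes 120 N, or if a joint passes its speed limit or range.

## Working session

There is one attempt and no reset: what is moved stays moved. The work goes in short steps, Python scripts to look and compute and a shell command to move; the robot and the scene stay as the last step left them, time stands still between calls to the robot, and variables do not carry over. Pictures are saved under pics/ and viewed, about 8 in all and at most 12, crops included, and the job is handed in when it is done.

```bash
mkdir -p pics; cat > h.py <<'E'
import numpy as np, cv2, json
from bench import telemetry, get_image, camera_params, ticket, env
from scipy.spatial.transform import Rotation as R
def snap(name,tag):
    p=camera_params(name); im,d=get_image(name)
    np.savez(f'pics/{tag}.npz',im=im,d=d,E=np.array(p['extrinsics']),k=[p[k] for k in('fx','fy','cx','cy','k1')])
    cv2.imwrite(f'pics/{tag}.png',im[...,::-1]); return im,d
def world(tag,u,v,depth=None):
    z=np.load(f'pics/{tag}.npz'); fx,fy,cx,cy,k1=z['k']
    x,y=cv2.undistortPoints(np.array([[[u,v]]],float),np.array([[fx,0,cx],[0,fy,cy],[0,0,1]]),np.array([k1,0,0,0.])).ravel()
    d=z['d'][int(round(v)),int(round(u))] if depth is None else depth
    return (z['E']@[x*d,-y*d,-d,1])[:3]
E
python3 - <<'E'
from h import *
s=telemetry.get_state(); print({k:np.round(v,3) for k,v in s.items()}, env.grip_depth)
a,_=snap('scene','s0');b,_=snap('top','t0');
im=np.vstack([a,b]); im=cv2.resize(np.hstack([a,b]),(800,300))
for t in('s0','t0'):
    print(t,np.round(np.load(f'pics/{t}.npz')['E'],3).tolist())
E
```

```text
{'time_s': np.float64(0.0), 'q': array([ 1.216,  0.468, -0.012,  1.604,  0.006,  1.071, -0.056]), 'joint_vel': array([-0.   ,  0.   ,  0.001,  0.002,  0.001, -0.001, -0.002]), 'tau': array([ 0.0000e+00, -5.3238e+01,  2.2000e-02, -2.5131e+01,  1.1000e-02,
        8.0000e-03,  0.0000e+00]), 'tool_pos': array([ 0.199, -0.618,  0.404]), 'tcp_rot': array([-0.001,  0.988,  0.155, -0.   ]), 'ft_force': array([ 0.13 , -0.075,  0.296]), 'wrist_torque': array([ 0.019, -0.052,  0.014]), 'width': np.float64(0.999)} 0.1547
s0 [[-0.814, 0.405, -0.415, 0.056], [-0.58, -0.561, 0.59, 0.524], [0.006, 0.722, 0.692, 0.861], [0.0, 0.0, 0.0, 1.0]]
t0 [[0.0, 0.993, -0.121, 0.42], [-0.999, -0.005, -0.048, -0.112], [-0.048, 0.121, 0.992, 0.97], [0.0, 0.0, 0.0, 1.0]]
```

View pics/s0.png

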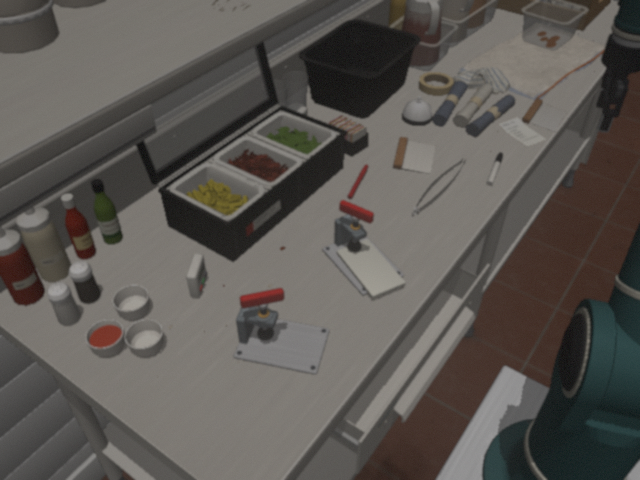

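View pics/t0.png

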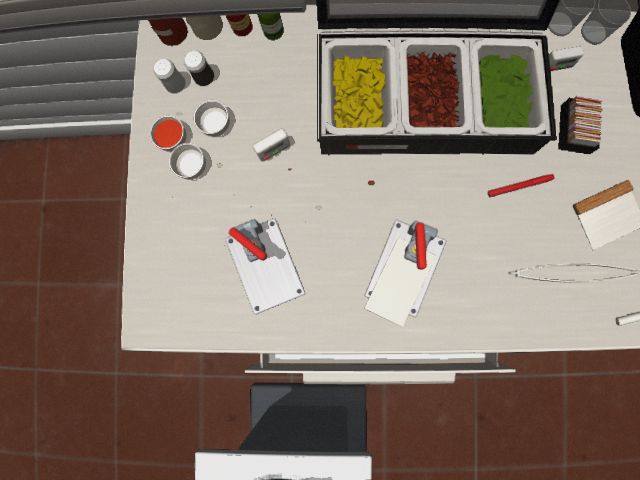

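The order pad is on the right-hand clamp in the top view, with its red bar running from about (420,224) to (422,268). In the scene view that bar is at about (357,211). The left clamp is empty. Next I'll measure the bar by depth and by two views.

```bash
python3 - <<'E'
from h import *
C={}
for t,(u0,u1,v0,v1) in {'t0':(395,445,210,280),'s0':(330,385,192,228)}.items():
    z=np.load(f'pics/{t}.npz'); im=z['im'].astype(int)
    m=(im[...,0]>1.8*im[...,1])&(im[...,0]>80)&(im[...,0]>1.8*im[...,2])
    k=np.zeros_like(m);k[v0:v1,u0:u1]=1;m&=k
    v,u=np.nonzero(m); P=np.array([world(t,a,b) for a,b in zip(u,v)]); 
    P=P[(P[:,2]>.09)&(P[:,2]<.15)]
    top=P[P[:,2]>np.percentile(P[:,2],90)-.006]
    (c,wh,an)=cv2.minAreaRect((top[:,:2]*1000).astype(np.float32))
    print(t,len(u),np.round([u.mean(),v.mean()],1),'z pct',np.round(np.percentile(P[:,2],[5,50,95]),4),'rect',np.round(c,1),np.round(wh,1),an)
    d=np.linalg.svd(top[:,:2]-top[:,:2].mean(0),full_matrices=False)[2][0]; print(' axis deg',np.degrees(np.arctan2(d[1],d[0])))
    o=z['E'][:3,3]; r=world(t,u.mean(),v.mean(),1.)-o; C[t]=(o,r/np.linalg.norm(r))
(o1,r1),(o2,r2)=C.values()
s=np.linalg.lstsq(np.c_[r1,-r2],o2-o1,rcond=None)[0]; print('tri',o1+s[0]*r1,o2+s[1]*r2)
for p in[(400,310),(385,270),(372,305),(404,322),(408,235),(437,242)]: print(p,np.round(world('t0',*p),3))
s=telemetry.get_state(); Rt=R.from_quat(s['tcp_rot'],scalar_first=True).as_matrix();print(np.round(Rt,3))
z=camera_params('wrist')['extrinsics'];print(np.round(Rt.T@(np.array(z)[:3,3]-s['tool_pos']),3))
E
```

```text
t0 410 [420.4 245.3] z pct [0.116  0.1262 0.1291] rect [ 511.4 -233.1] [71.5 12.8] 1.5776569843292236
 axis deg -178.33701340833824
s0 255 [356.6 208.7] z pct [0.1179 0.1255 0.1296] rect [ 510.5 -233.4] [70.  16.3] 0.20099258422851562
 axis deg -178.4014183191083
tri [ 0.51142114 -0.2323377   0.12526961] [ 0.50921197 -0.23360167  0.12521013]
(400, 310) [ 0.409 -0.21   0.015]
(385, 270) [ 0.48  -0.184  0.016]
(372, 305) [ 0.418 -0.161  0.016]
(404, 322) [ 0.388 -0.217  0.016]
(408, 235) [ 0.543 -0.227  0.006]
(437, 242) [ 0.53  -0.279  0.007]
[[ 0.952  0.307 -0.001]
 [ 0.307 -0.952  0.001]
 [-0.    -0.002 -1.   ]]
[0.075 0.001 0.031]
```

```bash
python3 -m jog '[85,35,-29,4,0,0,0.03, 85,70,-58,8,0,0,0.06, 85,105,-87,12,0,0,0.09, 85,140,-116,16,0,0,0.12, 85,175,-146,20,0,0,0.15, 85,210,-175,25,0,0,0.18, 85,245,-204,30,0,0,0.21, 85,280,-233,35,0,0,0.24, 85,315,-263,40,0,0,0.27, 85,349,-292,44,0,0,0.285]'
python3 -m jog '[85,0,0,0,0,0,0, 85,0,0,0,0,0,0, 85,0,0,0,0,0,0, 85,0,0,0,0,0,0]'
python3 - <<'E'
from h import *
snap('wrist','w0'); print(np.round(np.load('pics/w0.npz')['E'],3))
E
```

```text
time_s: 0.93
tool_pos: [0.4212, -0.2661, 0.3643]
tcp_rot: [-0.0, 1.0, 0.013, -0.0]
ft_force: [0.8, 0.2, -0.0]
width: 0.993
time_s: 1.27
tool_pos: [0.42, -0.2693, 0.3645]
tcp_rot: [0.0, 1.0, 0.012, -0.0]
ft_force: [0.0, 0.7, -0.2]
width: 0.999
[[ 0.023  0.955  0.297  0.495]
 [-1.     0.022  0.007 -0.269]
 [ 0.    -0.297  0.955  0.333]
 [ 0.     0.     0.     1.   ]]
```

View pics/w0.png

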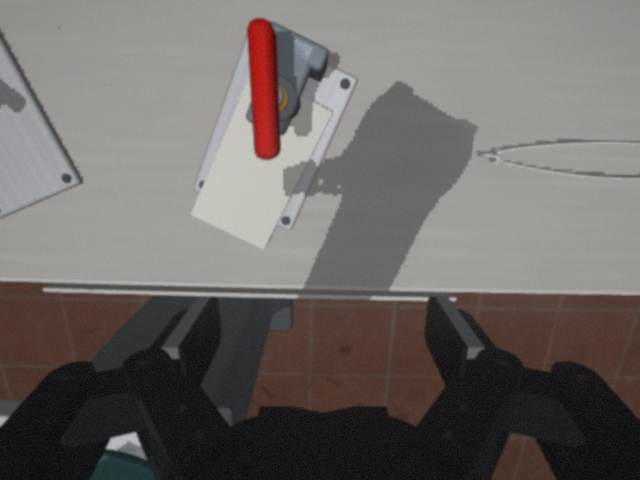

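The wrist view shows the bar from (260,25) to (268,155), with the pad's top face clearly visible around (235,180). I'll take the bar's centre, axis and height above the pad from it.

```bash
cat >> h.py <<'E'
def bar(t,box):
    u0,u1,v0,v1=box
    z=np.load(f'pics/{t}.npz'); im=z['im'].astype(int)
    m=(im[...,0]>1.8*im[...,1])&(im[...,0]>80)&(im[...,0]>1.8*im[...,2])
    k=np.zeros_like(m);k[v0:v1,u0:u1]=1;m&=k
    v,u=np.nonzero(m); P=np.array([world(t,a,b) for a,b in zip(u,v)]); P=P[(P[:,2]>.09)&(P[:,2]<.15)]
    zt=np.percentile(P[:,2],90); top=P[P[:,2]>zt-.006]
    c,wh,_=cv2.minAreaRect((top[:,:2]*1000).astype(np.float32))
    d=np.linalg.svd(top[:,:2]-top[:,:2].mean(0),full_matrices=False)[2][0]
    o=z['E'][:3,3]; r=world(t,u.mean(),v.mean(),1.)-o
    print('bar',np.round(c,1),np.round(wh,1),'ztop',np.percentile(P[:,2],[50,80,90,97]),'axis',np.degrees(np.arctan(d[1]/d[0])))
    return o,r
E
python3 - <<'E'
from h import *
o2,r2=bar('w0',(240,290,10,165)); o1,r1=bar('t0',(395,445,210,280))
s=np.linalg.lstsq(np.c_[r1,-r2],o2-o1,rcond=None)[0]; print('tri',o1+s[0]*r1,o2+s[1]*r2)
def reg(t,u,v,n=4): 
    a=np.array([world(t,i,j)for i in range(u-n,u+n+1)for j in range(v-n,v+n+1)]); print(u,v,np.median(a,0).round(4))
for p in[(215,200),(235,180),(260,225),(242,120),(270,180)]: reg('w0',*p)
reg('w0',150,150);reg('w0',290,210,2);reg('w0',330,95,2)
print(np.round(telemetry.get_state()['tool_pos'],4))
E
```

```text
bar [ 511.2 -235.7] [71.9 13.3] ztop [0.12630064 0.12714494 0.12754175 0.12800635] axis 1.9440987674117747
bar [ 511.4 -233.1] [71.5 12.8] ztop [0.12624687 0.12791342 0.12857106 0.12963072] axis 1.6629865916617868
tri [ 0.51279825 -0.23414675  0.11256441] [ 0.51447801 -0.23402767  0.11272953]
215 200 [ 0.4266 -0.1726  0.0159]
235 180 [ 0.4453 -0.192   0.0158]
260 225 [ 0.4038 -0.2131  0.0159]
242 120 [ 0.4967 -0.2003  0.016 ]
270 180 [ 0.4459 -0.2232  0.0158]
150 150 [ 4.688e-01 -1.105e-01 -2.000e-04]
290 210 [ 0.4165 -0.2402  0.0072]
330 95 [ 0.519  -0.2749  0.0073]
[ 0.4199 -0.2694  0.3646]
```

```bash
python3 -m jog '[85,31,-11,0,0,0,0, 85,62,-22,0,0,0,0, 85,92,-33,0,0,0,0, 85,92,-33,0,0,0,0, 85,92,-33,20,0,0,0, 85,92,-33,40,0,0,0, 85,92,-33,60,0,0,0, 85,92,-33,80,0,0,0, 85,92,-33,94,0,0,0, 85,92,-33,94,0,0,0]'
python3 -m jog '[85,0,0,0,0,0,0, 85,0,0,0,0,0,0, 40,0,0,0,0,0,0, 40,0,0,0,0,0,0, 40,0,0,0,0,0,0, 40,0,0,0,0,0,0]'
python3 - <<'E'
from h import *
snap('wrist','w1'); z=np.load('pics/w1.npz')['im']
E
```

```text
time_s: 2.15
tool_pos: [0.5099, -0.2337, 0.2676]
tcp_rot: [-0.001, 1.0, 0.012, -0.003]
ft_force: [-0.1, -0.3, 0.4]
width: 0.992
time_s: 2.65
tool_pos: [0.512, -0.2326, 0.2713]
tcp_rot: [0.0, 1.0, 0.013, 0.0]
ft_force: [0.5, 0.2, 0.3]
width: 0.472
```

View pics/w1.png

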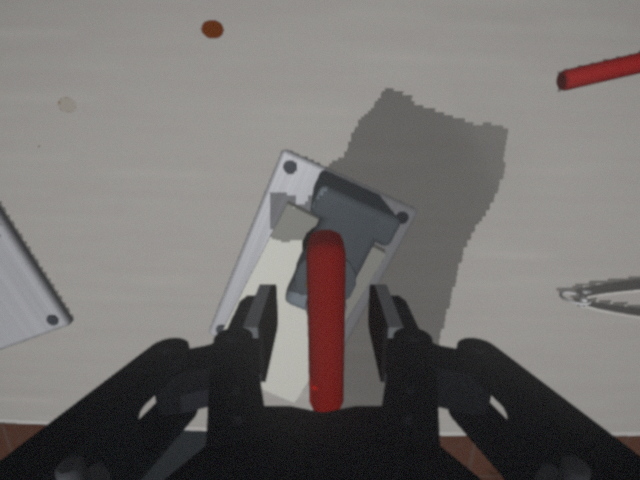

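The jaws straddle the bar: the pad faces are at columns 277 and 370, and the bar is centred at 325. Closing.

```bash
python3 -m jog '[10,0,0,0,0,0,0, 5,0,0,0,0,0,0, 0,0,0,0,0,0,0, 0,0,0,0,0,0,0, 0,0,0,0,0,0,0, 0,0,0,0,0,0,0]'
python3 -c "
from h import *
s=telemetry.get_state();print(s['ft_force'],s['wrist_torque'],s['q'][6])"
python3 -m jog '[0,0,0,0.3,0,0,0.06, 0,0,0,0.6,0,0,0.12, 0,0,0,0.9,0,0,0.18, 0,0,0,1.2,0,0,0.24, 0,0,0,1.5,0,0,0.3, 0,0,0,1.7,0,0,0.36, 0,0,0,2.0,0,0,0.42, 0,0,0,2.3,0,0,0.48, 0,0,0,2.6,0,0,0.54, 0,0,0,2.9,0,0,0.6]'
python3 -m jog '[0,0,0,0,0,0,0, 0,0,0,0,0,0,0, 0,0,0,0,0,0,0]'
python3 -c "
from h import *
s=telemetry.get_state();print(s['ft_force'],s['wrist_torque'],s['q'][6])"
```

```text
time_s: 3.2
tool_pos: [0.5118, -0.2335, 0.271]
tcp_rot: [0.001, 1.0, 0.013, 0.0]
ft_force: [-1.6, -5.3, 4.8]
width: 0.167
[-1.63866663 -5.29009347  4.76362195] [-1.06671291  0.23674953  0.00833617] -1.2712959633580458
time_s: 4.03
tool_pos: [0.5118, -0.2336, 0.2682]
tcp_rot: [0.001, 0.959, -0.284, 0.001]
ft_force: [-1.6, -5.7, 4.8]
width: 0.166
time_s: 4.28
tool_pos: [0.5118, -0.2335, 0.2682]
tcp_rot: [0.001, 0.959, -0.283, 0.001]
ft_force: [-1.1, -5.3, 5.4]
width: 0.165
[-1.1322144  -5.27799889  5.3621108 ] [-1.1496386   0.29263883  0.03346793] -1.7792824391318993
```

```bash
S='from h import *
s=telemetry.get_state();print("F",s["ft_force"].round(2),"T",s["wrist_torque"].round(3),s["q"].round(2))'
python3 -m jog '[0,0,0,0.3,0,0,0.06, 0,0,0,0.6,0,0,0.12, 0,0,0,1.0,0,0,0.2]'; python3 -c "$S"
python3 -m jog '[0,0,0,0.3,0,0,0.06, 0,0,0,0.6,0,0,0.12, 0,0,0,1.0,0,0,0.2]'; python3 -c "$S"
python3 -m jog '[0,0,0,0.2,0,0,0.05, 0,0,0,0.5,0,0,0.1]'; python3 -c "$S"
python3 -m jog '[0,0,0,0.2,0,0,0.05, 0,0,0,0.5,0,0,0.1]'; python3 -c "$S"
```

```text
time_s: 4.53
tool_pos: [0.5118, -0.2336, 0.2672]
tcp_rot: [0.001, 0.926, -0.379, 0.001]
ft_force: [-1.9, -5.4, 4.6]
width: 0.166
F [-1.89 -5.41  4.63] T [-1.146  0.315  0.148] [ 0.33  0.5   0.05  1.92 -0.03  0.72 -1.95]
time_s: 4.78
tool_pos: [0.5118, -0.2336, 0.2663]
tcp_rot: [0.001, 0.883, -0.469, 0.001]
ft_force: [-1.4, -4.2, 6.4]
width: 0.168
F [-1.44 -4.18  6.37] T [-1.102  0.464  0.097] [ 0.29  0.5   0.1   1.93 -0.07  0.71 -2.12]
time_s: 4.95
tool_pos: [0.5118, -0.2336, 0.2658]
tcp_rot: [0.001, 0.859, -0.512, 0.001]
ft_force: [-2.6, -5.1, 7.0]
width: 0.163
F [-2.59 -5.14  7.02] T [-1.138  0.488  0.11 ] [ 0.27  0.5   0.12  1.93 -0.09  0.71 -2.2 ]
time_s: 5.12
tool_pos: [0.5118, -0.2336, 0.2654]
tcp_rot: [0.001, 0.832, -0.555, 0.001]
ft_force: [-1.7, -4.8, 6.8]
width: 0.168
F [-1.66 -4.79  6.77] T [-1.056  0.517  0.158] [ 0.25  0.5   0.15  1.93 -0.11  0.71 -2.28]
```

```bash
python3 - <<'E'
from h import *
bar('t0',(395,445,210,280)); bar('t0',(222,275,220,265))
bar('s0',(330,385,192,228)); bar('s0',(235,290,285,310))
z=np.load('pics/t0.npz')
# base plate outline: points with height 5..11 mm (plate) plus pad
for n,(u0,u1,v0,v1) in {'pad':(355,455,210,335),'spare':(215,310,210,320)}.items():
    P=np.array([world('t0',u,v) for u in range(u0,u1) for v in range(v0,v1)])
    Q=P[(P[:,2]>.004)&(P[:,2]<.0115)]
    c=cv2.minAreaRect((Q[:,:2]*1000).astype(np.float32)); print(n,len(Q),c)
    Q=P[(P[:,2]>.013)&(P[:,2]<.02)]; print('padlevel',len(Q),np.median(Q[:,2]) if len(Q) else '')
im=z['im'][205:335,215:455]; cv2.imwrite('pics/c1.png',cv2.resize(im[...,::-1],None,fx=3.3,fy=3.3,interpolation=cv2.INTER_CUBIC))
E
```

```text
bar [ 511.4 -233.1] [71.5 12.8] ztop [0.12624687 0.12791342 0.12857106 0.12963072] axis 1.6629865916617868
bar [516.4  43.1] [70.9 13.3] ztop [0.12720586 0.12877924 0.12954661 0.13041651] axis 51.1170116278658
bar [ 510.5 -233.4] [70.  16.3] ztop [0.12549925 0.12780413 0.12878062 0.12985831] axis 1.5985816808917048
bar [515.1  42.7] [69.4 14.2] ztop [0.12537243 0.12769578 0.1285738  0.1295552 ] axis 50.80075611312843
pad 1496 ((477.7699279785156, -220.27874755859375), (178.1700439453125, 223.02005004882812), 89.53335571289062)
padlevel 2813 0.0162872439186027
spare 3797 ((492.3183898925781, 38.55479431152344), (199.2969970703125, 174.15310668945312), 0.3196006417274475)
padlevel 18 0.013948158662085819
```

View pics/c1.png

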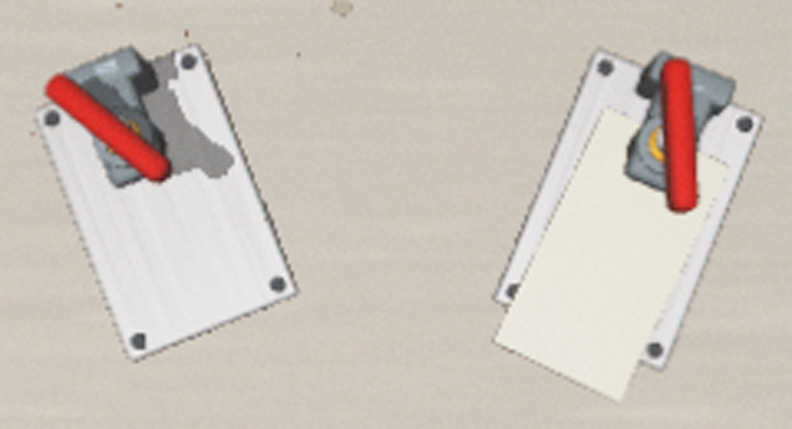

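The crop shows all four bolts on each base: spare (188,62), (278,285), (52,119), (139,341), and pad clamp (605,67), (744,124), (655,349), (513,290). They give each base's direction, so I can compare the two handle angles.

```bash
python3 - <<'E'
from h import *
def W(p):
    u,v=(p[0]+.5)/3.3+215-.5,(p[1]+.5)/3.3+205-.5
    a=world('t0',u,v,1.); E=np.load('pics/t0.npz')['E'][:3,3]; r=a-E; return E+r*(.008-E[2])/r[2]
for n,(bl,br,fl,fr),b in[('spare',[(52,119),(188,62),(139,341),(278,285)],51.0),('pad',[(605,67),(744,124),(513,290),(655,349)],1.63)]:
    bl,br,fl,fr=map(W,(bl,br,fl,fr)); d=bl-fl+br-fr; a=np.degrees(np.arctan2(d[1],d[0]))
    e=bl-br+fl-fr; a2=np.degrees(np.arctan2(-e[0],e[1])); print(n,a,a2,'rel',b-a,b-a2, (bl+br+fl+fr)[:2]/4)
E
```

```text
spare 22.363860867237744 22.223427557474064 rel 28.636139132762256 28.776572442525936 [0.48881543 0.03235038]
pad -22.841950596062528 -22.84411424255924 rel 24.471950596062527 24.47411424255924 [ 0.4847416  -0.22147071]
```

The two-clamp comparison puts the handle's start at about 0.07 rad, so first touch comes at about 0.85 rad of turn. Adding 0.1 rad brings the turn to 1.30, about 0.45 past touch. Then I'll release and rise.

```bash
python3 -m jog '[0,0,0,0.2,0,0,0.05, 0,0,0,0.5,0,0,0.1, 0,0,0,0.5,0,0,0.1]'
python3 -m jog '[50,0,0,0,0,0,0, 50,0,0,0,0,0,0, 50,0,0,0,0,0,0, 50,0,0,0,0,0,0, 50,0,0,-10,0,0,0, 50,0,0,-30,0,0,0, 50,0,0,-60,0,0,0, 50,0,0,-90,0,0,0, 50,-40,0,-100,0,0,0, 50,-70,0,-100,0,0,0]'
python3 -m jog '[50,0,0,0,0,0,0, 50,0,0,0,0,0,0, 50,0,0,0,0,0,0]'
python3 - <<'E'
from h import *
snap('wrist','w2')
E
```

```text
time_s: 5.37
tool_pos: [0.5118, -0.2336, 0.2649]
tcp_rot: [0.001, 0.803, -0.595, 0.001]
ft_force: [-1.9, -5.3, 6.4]
width: 0.167
time_s: 6.2
tool_pos: [0.4917, -0.1654, 0.3679]
tcp_rot: [-0.001, 0.803, -0.595, 0.003]
ft_force: [0.4, 1.9, 0.4]
width: 0.587
time_s: 6.45
tool_pos: [0.4914, -0.1658, 0.3648]
tcp_rot: [-0.0, 0.804, -0.594, 0.0]
ft_force: [-0.5, -1.3, -0.5]
width: 0.586
```

View pics/w2.png

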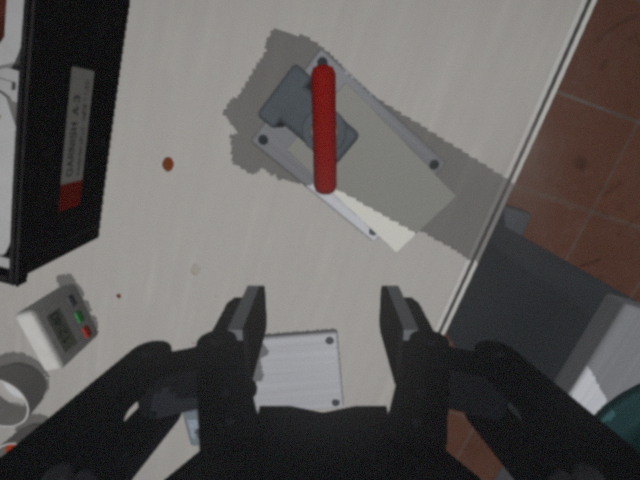

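The bar stays turned in the wrist view, running from (322,70) to (325,190). The pad is still under the foot. I'll check the angle, the height drop, and whether the pad or the spare handle moved.

```bash
python3 - <<'E'
from h import *
bar('w2',(300,350,55,205))
for p in[(385,200),(410,215),(350,150)]:
    a=np.array([world('w2',p[0]+i,p[1]+j) for i in range(-4,5) for j in range(-4,5)]); print(p,np.median(a,0).round(4))
snap('scene','s2');bar('s2',(330,385,192,232)); bar('s2',(235,290,285,310))
snap('top','t2')
im=np.hstack([np.load(f'pics/{t}.npz')['im'][170:330,310:430] for t in('s0','s2')])
cv2.imwrite('pics/c2.png',cv2.resize(im[...,::-1],None,fx=3.3,fy=3.3,interpolation=cv2.INTER_CUBIC))
E
```

```text
bar [ 511.4 -235.9] [13.  71.4] ztop [0.1203212  0.12109573 0.1214708  0.1219591 ] axis -71.90231815050166
(385, 200) [ 0.4399 -0.1929  0.0157]
(410, 215) [ 0.4129 -0.1865  0.016 ]
(350, 150) [ 0.4841 -0.2263  0.0161]
bar [ 508.1 -226. ] [ 9.9 56.6] ztop [0.12106636 0.12234457 0.12313636 0.12364061] axis -70.25320558649068
bar [514.2  43.3] [69.5 16.1] ztop [0.12456148 0.12750901 0.12832007 0.12913223] axis 50.8438217049619
```

View pics/c2.png

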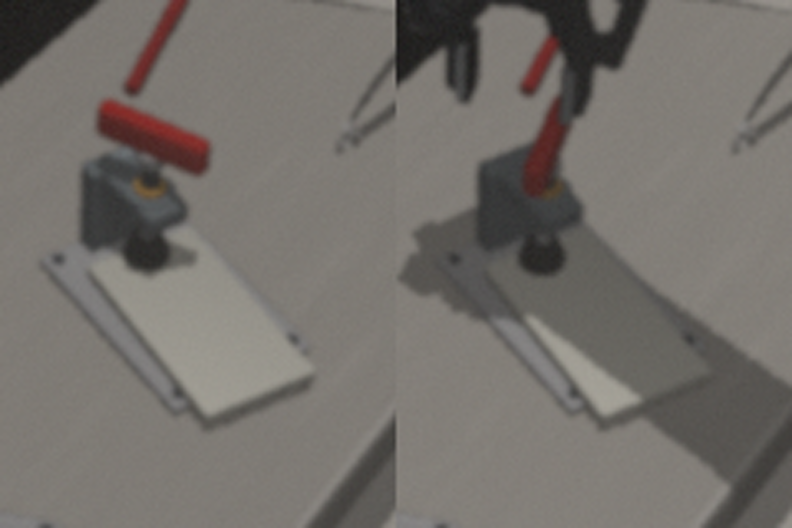

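```bash
python3 -c "
from h import *
s=telemetry.get_state();print(s['time_s'],s['ft_force'],abs(s['joint_vel']).max()); print(ticket.job_done())"
```

```text
6.6 [-0.29101595  0.30856992  0.56766528] 0.0030630288381817863
the job is handed in; nothing more can be done
None
```

I turned the pad clamp's T-handle clockwise by about 1.3 rad in one grip, following it down. I then let go, moved clear and handed the job in at 6.6 s.

**Handle:** the last pictures showed it turned 1.29 rad and about 6.1 mm lower, which agrees with the thread.

**Pad and spare clamp:** the pad's near corner sits at the same pixel as at the start. The empty clamp's handle moved less than 0.1° from its first reading in the same camera.

**Foot force:** this is worked out, not measured directly, because the wrist sensor gave no clear sign of first touch. The two estimates disagree:
- **Bar height above the pad:** about 9 to 13 N.
- **Starting angle compared with the spare clamp:** about 18 N.

Both are within the 5 to 30 N allowed, though the lowest figure falls just short of the 10 to 20 N snug range. The hand-in gave no verdict.

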